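# Weigh in a donated tin

## Robot

A 7-joint arm with a two-finger parallel gripper is mounted at the origin on the work surface. World frame = base frame: x ahead of the robot, y to its left, z up, the work surface at z = 0. Lengths are in m, angles in degrees, forces in N, time in s.
With the tool pointing down it reaches from about 0.4 to 0.875 m from the base axis. Payload 6.5 kg.
Tool frame: the origin (TCP) lies on the mounting face of the last link; the fingertips stand 166 mm ahead of it and the grasp point (between the pads) lies 147 mm ahead of it; z points along the fingers, y is the line along which they close (so a half turn about z gives the same grasp; the last joint's range is limited). The gripper opens to 88 mm and grips with 3 to 60 N. Pads are 18 mm wide; open, the fingers measure 123 mm over their backs; the gripper's body (75 mm by 187 mm) begins 45 mm behind the grasp point.
Start: joints at [-68.365, 30.733, -0.252, 88.115, 0.149, 61.152, -4.079], TCP at [0.279, 0.587, 0.405] pointing down, gripper open.
Joint ranges: [-154.64, 154.64], [-21.42, 123.67], [-72.66, 72.17], [13.99, 137.28], [-74.86, 254.86], [10.95, 109.41], [-158.01, 158.01]. Speed limits (degrees/s): [136.94, 136.94, 180, 180, 180, 180, 180].

## Interface

Orientations are given as [roll, pitch, yaw] about the fixed x, y, z axes, in that order (R = Rz(yaw) Ry(pitch) Rx(roll)).
In Python, from plant import move_pose, move_straight, movej, set_gripper, hold, ik, state, get_image, camera_model, IKError, finish_job gives the robot as it stands. The module is installed in compiled form; this text tells all that it offers. Calls block until the motion is done:
- move_pose(position, orientation): joint-space move of the TCP to a pose.
- move_straight(position, vel=0.15, frame=None, guard=None): straight line of the TCP; frame=None keeps the orientation; vel is the mean speed in m/s. With guard (N) it stops when the force on the tool has changed by that much, and returns True; else False.
- movej(angles): joint-space move.
- set_gripper(opening): finger opening in m; the grip force is fixed at half the most; returns when the fingers have stopped.
- hold(seconds).
- ik(position, orientation): joint angles nearest the present ones, or None.
- state(): the state.
- get_image(name): name is "scene" or "top" or "wrist"; returns the picture (384x512x3 uint8, red, green, blue); there is no depth.
- camera_model(name): a dict with "fx", "fy", "cx", "cy" (pixels), "camera_from_world" (4x4, takes a point from world to camera coordinates). Camera axes: x right, y up, looking along -z (the intrinsics and any distortion apply to the point x, -y, -z); pixel columns grow to the right and rows downward; lengths in m; the calibration is good to about 2 mm. A picture is of the moment at which its call begins: read the wrist's pose just before it. camera_model takes no time and is no camera call; for the wrist camera it gives the pose at the moment of the call.
A pose or a line that the arm cannot do raises IKError and nothing moves.
- finish_job(): hands the job in; it is judged then, once.
The state is a dict: "time_s": time; "joint_pos": joint angles; "qvel": joint speeds; "joint_efforts": joint torques, N m; "ee_pos": TCP position; "tcp_rot": TCP orientation; "contact_force": force on the tool from outside, world axes, zero at the start; "ft_torque": the same for the moment, N m; "width": finger opening in m; "finger_force": force on a finger pad.
Only numpy, scipy, OpenCV 4.12 (cv2) and the standard library are available. Lean on these libraries where they do the work, as an engineer would, in place of code of your own. Each camera call takes 0.05 s, during which the arm holds its last target. There are 200 camera calls.

## Task

Weigh in the yellow tin at the food bank: with the steel platter still empty, press the blue zero key until it registers, then stand the yellow tin upright on the middle of the platter without dropping or bumping it and let go, then press the green record key until it registers, with the tin left standing there. Press firmly but do not force the keys, leave the grey key alone, and do not disturb the other goods on the table.

Things in the scene. Friction and masses are not known exactly. Their poses are not given: they have to be found in the camera images.
- terminal: Fixed weighing terminal, 165 mm deep (x), 200 wide (y), with a pale keypad deck sloping 35 deg under a white label printer. On the left, its keypad side turned to the middle and far side of the table. Origin on the table under its centre; x points from the keypad side to the rear. The printer overhangs the keys: front face at x = -25 mm, z 185 to 247: a gripper coming straight down hits it. Tilt square to the deck.
- key_zero_top (a point): Centre of the pressing face of the blue zero key, 36 mm wide, 30 mm up the slope, 4 mm proud of the deck; at x -32, y +54, z 78 mm of the terminal. Its z axis is the outward normal of the deck (leaning 35 deg from vertical to the keypad side), y runs level across the terminal, x up the slope.
- key_zero: The blue membrane key itself (origin 4 mm under its face, same axes): at most 2 mm of give along -z, pushing back with 2 N at first, 9 N at its stop; springs back. It registers when the fingers push it with more than 5 N for 0.2 s; more than 30 N damages it.
- key_record_top (a point): Centre of the pressing face of the green record key, at y -54 mm of the terminal; size and axes as for the zero key.
- key_record: The green membrane key itself (origin 4 mm under its face); give and forces as for the zero key.
- key_units: The grey key midway between the blue and the green one (54 mm from each), same size, origin 4 mm under its face; not to be pressed (more than 2 N counts).
- platform: Weighing platform fixed to the table in the middle or on the right: grey base with a flat, rimless, square steel platter 220 x 220 mm. Origin on the table under its centre, z up.
- platter (a point): Centre of the platter's upper face, 60 mm above the table. Any place within 60 mm of it is good for the tin.
- tin_yellow_mid (a point): Centre (half-way up) of the tin with yellow label and lid: a small upright tin can 54 mm in diameter, 74 mm high, 0.14 to 0.28 kg. Its z axis is the tin's axis. It stands on a fixed 12 mm board in the place (middle or right) the platform leaves free, in a row with the red and white tins about 95 mm apart that runs away from the robot; any order.
- tin_yellow: The same yellow tin, origin at the centre of its underside. A set-down harder than 80 N counts as a bump, and a fall of more than about 12 mm as a drop.
- tin_red_mid (a point): Centre (half-way up) of a like tin with red label and lid, a bystander.
- tin_white_mid (a point): Centre (half-way up) of a like tin with white label and lid, a bystander.
- jar: Sauce jar, 68 mm in diameter, 120 mm high, origin under its centre, a bystander near the back of the table.
- carton: Orange food carton 50 x 90 x 150 mm high, origin under its centre, a bystander near the back of the table.
- tape: Cardboard-coloured tape roll lying flat, 100 mm in diameter, 45 mm high, origin under its centre, a bystander at the right.
- tea_box: Green box 80 x 120 x 70 mm high, origin under its centre, a bystander near the back.
Mind the look-alikes: they are no part of the job. What is meant by the tin_yellow is not brown, pink or turquoise, and is the smaller of those in its own colour.

How it is judged:
By the outcome, as a careful person would: the job done as asked, in the order asked, and still so for the second after the job is handed in, with the robot touching nothing.
It also fails if it takes over 67 s, if anything falls off the work surface, if the arm or the gripper's body presses on something with over 40 N, if the wrist force passes 120 N, or if a joint passes its speed limit or range.

## Working session

There is one attempt and no reset: what is moved stays moved. The work goes in short steps, each a Python script; the robot and the scene stay as the last script left them, time stands still between calls to the robot, and variables do not carry over. Pictures are saved under pics/ and viewed, at most 10 in all, crops included, and the job is handed in when it is done.

```bash
mkdir -p pics && python3 - <<'E'
from plant import *
import cv2
for n in("scene","top"):
    im=get_image(n); cv2.imwrite(f"pics/{n}0.png",im[:,:,::-1])
    m=camera_model(n); print(n,m)
print(state())
E
```

```text
scene {'fx': 355.92208346939464, 'fy': 355.92208346939464, 'cx': 259.47634707890495, 'cy': 192.44399767313027, 'camera_from_world': array([[ 0.46865417,  0.88335061,  0.00741449, -0.19813744],
       [-0.76232194,  0.40017402,  0.50865117,  0.3954683 ],
       [ 0.44635023, -0.24403372,  0.86094077, -1.27385921],
       [ 0.        ,  0.        ,  0.        ,  1.        ]])}
top {'fx': 404.6633335768648, 'fy': 404.6633335768648, 'cx': 255.30933339962255, 'cy': 193.54635039019703, 'camera_from_world': array([[ 0.01336644, -0.99963668, -0.02340601, -0.04986048],
       [ 0.99653468,  0.01139575,  0.08239403, -0.55995381],
       [-0.08209736, -0.02442622,  0.99632494, -1.26432179],
       [ 0.        ,  0.        ,  0.        ,  1.        ]])}
{'time_s': 0.1, 'joint_pos': array([-68.36496117,  30.77266817,  -0.25431546,  88.1644175 ,
         0.14803108,  61.1514072 ,  -4.08022846]), 'qvel': array([ 0.06307393, -0.12770233,  0.07322121, -0.21319836,  0.0436036 ,
       -0.06975764, -0.02183314]), 'joint_efforts': array([ 2.16669076e-03, -5.72081316e+01,  9.93628241e-01, -2.52232218e+01,
       -5.62136143e-02,  1.34733558e-02,  3.84421173e-05]), 'ee_pos': array([0.2789613 , 0.58677052, 0.40393622]), 'tcp_rot': array([-1.79912020e+02,  5.70864586e-03,  1.54574871e+02]), 'contact_force': array([-1.16214086,  0.00243321, -0.09537554]), 'ft_torque': array([ 1.59904084e-02, -1.46652528e-05,  2.66091205e-02]), 'finger_force': 0.0, 'width': 0.08814413544444538}
```

View pics/scene0.png

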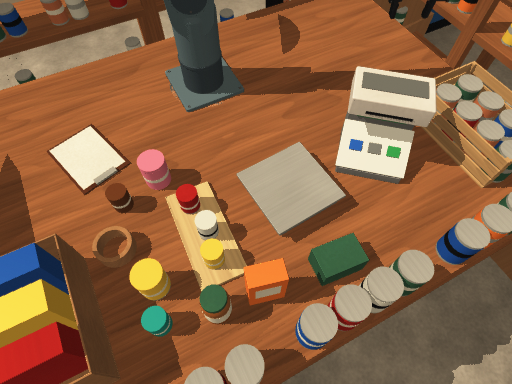

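View pics/top0.png

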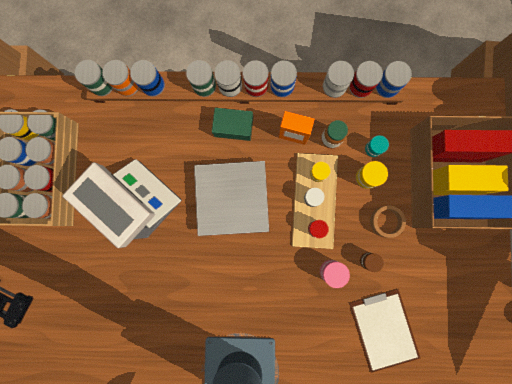

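The top view shows the yellow tin at about (320,171), white (315,197), red (318,229), the platter around (232,198), the blue key (156,202), grey (143,190) and green (130,179). In the scene view the tin is at (212,250), the blue key (356,146) and the green key (393,152). The larger yellow can at (373,174) in the top view is a look-alike.

```bash
cat > h.py <<'E'
from plant import *
import cv2, numpy as np
from scipy.spatial.transform import Rotation as R
def ray(m,u,v):
    T=m["camera_from_world"]; A=T[:3,:3]
    d=A.T@np.array([(u-m["cx"])/m["fx"],-(v-m["cy"])/m["fy"],-1.0])
    return -A.T@T[:3,3], d/np.linalg.norm(d)
def onz(m,u,v,z):
    o,d=ray(m,u,v); return o+d*(z-o[2])/d[2]
def cross(r1,r2):
    (o1,d1),(o2,d2)=r1,r2
    s=np.linalg.lstsq(np.c_[d1,-d2],o2-o1,rcond=None)[0]
    a,b=o1+d1*s[0],o2+d2*s[1]
    return (a+b)/2,np.linalg.norm(a-b)
RNG=dict(yellow=((20,130,120),(33,255,255)),blue=((104,130,70),(125,255,255)),
  green=((45,110,50),(85,255,255)),red=((0,190,60),(5,255,255)),steel=((0,0,120),(180,45,200)))
def blob(im,col,near,win=30):
    """contour of colour nearest a pixel"""
    h=cv2.cvtColor(im,cv2.COLOR_RGB2HSV); mk=cv2.inRange(h,*RNG[col])
    w=np.zeros_like(mk); x,y=near; w[max(0,y-win):y+win,max(0,x-win):x+win]=255
    c=cv2.findContours(mk&w,cv2.RETR_EXTERNAL,cv2.CHAIN_APPROX_NONE)[0]
    c=max(c,key=cv2.contourArea); mo=cv2.moments(c)
    return np.array([mo["m10"]/mo["m00"],mo["m01"]/mo["m00"]]),mo["m00"],c
E
python3 - <<'E'
from h import *
im={n:cv2.imread(f"pics/{n}0.png")[:,:,::-1].copy() for n in("scene","top")}
m={n:camera_model(n) for n in im}
np.set_printoptions(precision=4,suppress=True)
for col,s,t,w,z in(("blue",(356,146),(156,202),12,.078),("green",(393,152),(130,179),12,.078),("steel",(292,188),(232,198),60,.06)):
    a=blob(im["scene"],col,s,w); b=blob(im["top"],col,t,w if w<20 else 45)
    print(col,a[0],a[1],b[0],b[1],cross(ray(m["scene"],*a[0]),ray(m["top"],*b[0])),onz(m["scene"],*a[0],z),onz(m["top"],*b[0],z))
    if col=="steel": print([onz(m["top"],*p,z)[:2] for p in cv2.boxPoints(cv2.minAreaRect(b[2]))])
for n,p in(("scene",(212,250)),("top",(320,171))):
    b=blob(im[n],"yellow",p,16); print(n,b[0],b[1],cv2.boundingRect(b[2]),onz(m[n],*b[0],.086))
E
python3 - <<'E'
import cv2,numpy as np
a=cv2.imread("pics/top0.png");b=cv2.imread("pics/scene0.png")
f=lambda i,x,y:cv2.resize(i[y:y+100,x:x+130],(390,300),interpolation=cv2.INTER_CUBIC)
cv2.imwrite("pics/crop1.png",np.vstack([np.hstack([f(a,60,155),f(a,270,145)]),np.hstack([f(b,325,90),f(b,150,185)])]))
E
```

```text
blue [355.5263 144.5684] 95.0 [154.8635 202.5459] 74.5 (array([0.5248, 0.2624, 0.077 ]), np.float64(0.000392035141889531)) [0.5253 0.2615 0.078 ] [0.5249 0.2623 0.078 ]
green [393.0782 151.3631] 106.5 [129.3719 179.1769] 73.5 (array([0.5957, 0.3434, 0.0777]), np.float64(0.0005159052060266813)) [0.5957 0.3429 0.078 ] [0.5958 0.3435 0.078 ]Traceback (most recent call last):
  File "<stdin>", line 6, in <module>
  File "h.py", line 23, in blob
    return np.array([mo["m10"]/mo["m00"],mo["m01"]/mo["m00"]]),mo["m00"],c
                     ~~~~~~~~~^~~~~~~~~~
ZeroDivisionError: float division by zero
```

View pics/crop1.png

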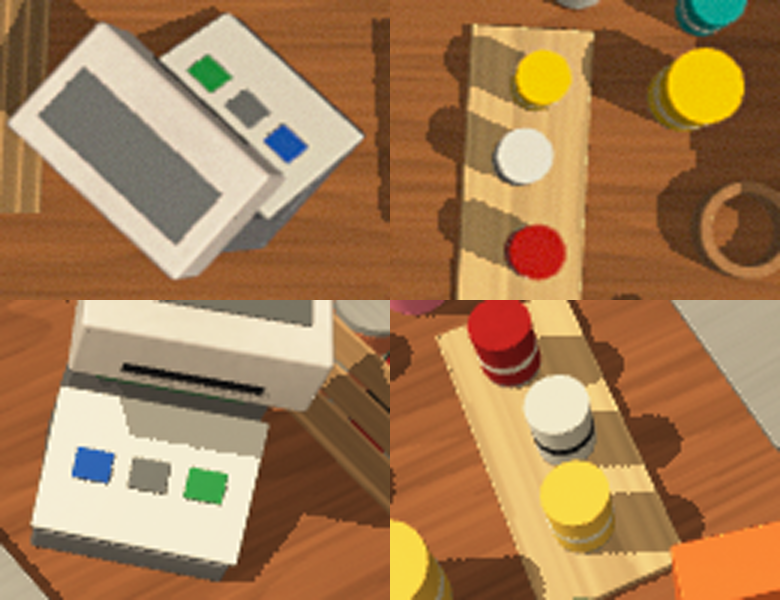

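Blue to green measures 107.7 mm (108 expected) and the heights are 77–78 mm, so both keys check out. Next I measure the platter, the tin and the clearances around it.

```bash
python3 - <<'E'
from h import *
im={n:cv2.imread(f"pics/{n}0.png")[:,:,::-1].copy() for n in("scene","top")}
m={n:camera_model(n) for n in im}
np.set_printoptions(precision=4,suppress=True)
for n,p in(("scene",(292,188)),("top",(232,198))):
    f=im[n].copy(); mk=np.zeros((386,514),np.uint8)
    cv2.floodFill(cv2.medianBlur(f,5),mk,p,0,(12,)*3,(12,)*3,cv2.FLOODFILL_MASK_ONLY|cv2.FLOODFILL_FIXED_RANGE|(255<<8))
    c=max(cv2.findContours(mk[1:-1,1:-1],0,1)[0],key=cv2.contourArea)
    P=np.array([onz(m[n],*q[0],.06)[:2] for q in c],np.float32)
    print(n,"platter",cv2.minAreaRect(P))
for n,p in(("scene",(212,250)),("top",(320,171))):
    b=blob(im[n],"yellow",p,16)
    P=np.array([onz(m[n],*q[0],.086)[:2] for q in b[2]],np.float32)
    print(n,"tin lid",b[0],cv2.minEnclosingCircle(P),P.min(0),P.max(0))
# lid centres by eye: (scene),(top)
for k,s,t in(("bigyellow",(147,272),(374,174)),("jar",(214,298),(337,130)),("carton",(266,276),(298,120)),("red",(187,194),(319,228)),("white",(206,219),(315,196)),("yellow",(211,247),(321,171)),("turq",(155,318),(378,145))):
    print(k,cross(ray(m["scene"],*s),ray(m["top"],*t)))
E
```

```text
scene platter ((0.5434057712554932, 0.029992222785949707), (0.21668681502342224, 0.2180585265159607), 4.308053970336914)
top platter ((0.5437240600585938, 0.03055831789970398), (0.21729889512062073, 0.21722184121608734), 4.199082851409912)
scene tin lid [212.0962 251.7434] ((0.6379485130310059, -0.24182981252670288), 0.03830237686634064) [ 0.5998 -0.2713] [ 0.6759 -0.2134]
top tin lid [320.6219 170.6595] ((0.6251764893531799, -0.24023346602916718), 0.03257064148783684) [ 0.5954 -0.2694] [ 0.6566 -0.2121]
bigyellow (array([ 0.6168, -0.3966,  0.1003]), np.float64(0.001971854306508511))
jar (array([ 0.7459, -0.2852,  0.1137]), np.float64(0.0016178051635973485))
carton (array([ 0.7656, -0.1672,  0.1494]), np.float64(0.00022471675871609494))
red (array([ 0.4544, -0.2361,  0.081 ]), np.float64(0.0019227326261065658))
white (array([ 0.5501, -0.2224,  0.0902]), np.float64(0.0028985739625590045))
yellow (array([ 0.6255, -0.2411,  0.0911]), np.float64(0.0010641357501332803))
turq (array([ 0.7115, -0.4195,  0.0657]), np.float64(0.0013055906790482357))
```

```bash
cat >> h.py <<'E'
np.set_printoptions(precision=4,suppress=True)
BLUE=np.array([.5249,.2621,.078]); GREEN=np.array([.5957,.3434,.078]); PLAT=np.array([.5436,.0303,.06])
ty=(BLUE-GREEN)/np.linalg.norm(BLUE-GREEN); tx=np.cross(ty,[0,0,1])
N=-np.sin(np.radians(35))*tx+np.cos(np.radians(35))*np.array([0,0,1.])
def press_rot(s): 
    y=s*ty; return R.from_matrix(np.c_[np.cross(y,-N),y,-N]).as_euler("xyz",degrees=True)
E
python3 - <<'E'
from h import *
print(tx,ty,N)
for s in(1,-1):
  r=press_rot(s); print(s,r)
  for K in(BLUE,GREEN):
    for d in(.0,.08): print(K+N*(.166+d),ik(K+N*(.166+d),r))
for yaw in(0,180,154.57): 
  print(yaw,[ik(p,[180,0,yaw]) for p in([.279,.587,.5],[.5,.05,.5],[.63,-.241,.22],[.543,.03,.27])])
E
```

```text
[-0.7541  0.6567  0.    ] [-0.6567 -0.7541  0.    ] [ 0.4325 -0.3767  0.8192]
1 [180.      35.     -41.0509]
[0.5967 0.1996 0.214 ] [ -50.6572   69.0515   62.051    91.2667  -73.5737   97.9832 -100.0692]
[0.6313 0.1694 0.2795] [ -45.7969   64.148    62.1634   85.6624  -67.7178  101.3799 -103.1001]
[0.6675 0.2809 0.214 ] [ -45.6575   68.261    51.6263   74.3712  -70.9239   94.2846 -115.3877]
[0.7021 0.2507 0.2795] [ -40.9253   65.0083   51.6916   68.3896  -66.9259   99.2146 -118.4217]
-1 [180.     -35.     138.9491]
[0.5967 0.1996 0.214 ] [-11.6848  49.268   -5.8445  88.628  -27.1294  65.2083  49.2549]
[0.6313 0.1694 0.2795] [-11.9346  46.3252  -0.7637  83.2602 -28.0099  74.8171  49.7716]
[0.6675 0.2809 0.214 ] [-16.5681  56.7043  -6.1112  71.9654 -26.75    71.4432  41.4043]
[0.7021 0.2507 0.2795] [-15.4669  54.5966  -3.0584  66.125  -27.289   80.2607  41.0479]
0 [array([ -91.678 ,   29.3635,   35.1255,   83.2168,  -17.1756,   72.8241,
       -144.9503]), array([-48.7838,  12.6381,  45.0142, 105.3472,  -9.7558,  65.9577,
       -90.4653]), array([ -6.3928,  51.8981,  37.0892,  91.5303, -38.3377,  49.9112,
       -44.3955]), array([-33.1679,  35.5932,  33.6941, 111.3203, -29.0436,  41.6891,
       -72.1786])]
180 [array([-64.5359,  26.5925,  -5.8983,  81.3729,   2.7697,  72.1757,
        19.3376]), array([-25.5068,  10.5241,  16.9603, 104.2405,  -3.3509,  65.7203,
        82.5633]), array([ 10.3617,  46.1273,  10.2191,  90.3952, -10.5283,  44.4217,
       115.0443]), array([-11.827 ,  31.374 ,   5.0747, 110.0767,  -4.2216,  38.7252,
        85.8046])]
154.57 [array([-68.5887,  26.3961,   0.0655,  81.6593,  -0.0306,  71.9447,
        -3.9506]), array([-28.7618,  10.6134,  20.7598, 104.4103,  -4.1074,  65.7065,
        57.9346]), array([  5.9784,  46.9086,  16.9488,  90.7024, -17.5155,  45.0193,
        94.885 ]), array([-15.8834,  31.6388,  10.3487, 110.3237,  -8.6538,  38.7755,
        64.2902])]
```

```bash
cat >> h.py <<'E'
def press(K):
    r=press_rot(-1)
    move_pose(K+N*.246,r); move_straight(K+N*.176,vel=.12); hold(.2)
    e=np.array(state()["ee_pos"])-K; print("off",e@N-.166,e@tx-N@tx*.176,e@ty)
    f0=np.array(state()["contact_force"])
    hit=move_straight(K+N*.160,vel=.01,guard=11)
    F=[]
    for _ in range(5): hold(.1); F.append((np.array(state()["contact_force"])-f0)@N)
    print("hit",hit,"F",np.array(F),"depth",(np.array(state()["ee_pos"])-K)@N-.166,"t",state()["time_s"])
    return F
E
python3 - <<'E'
from h import *
q=state()
move_straight([.279,.587,.5],vel=.25)
set_gripper(0); print(state()["width"])
move_pose([.6,-.0,.48],[180,0,150])
press(BLUE)
i=get_image("scene"); cv2.imwrite("pics/press1.png",i[:,:,::-1])
E
```

```text
0.0007335462892525178
off 0.011004229276326771 -0.0007603215711141226 -5.722893896794016e-05
hit True F [6.3236 7.1719 6.574  7.3893 7.0085] depth -0.0006224794017939683 t 7.9917
```

View pics/press1.png

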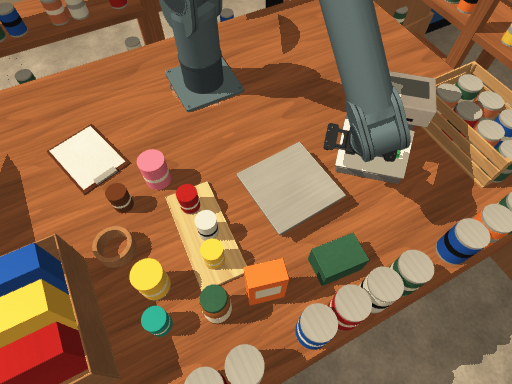

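The gripper (around pixel 365,140) is tilted over the blue key and clear of the printer. It measured about 7 N, which is above 5 N. I'll push slightly further for margin, then go and look at the tin with the wrist camera.

```bash
python3 - <<'E'
from h import *
p=np.array(state()["ee_pos"])
print("guard",move_straight(p-N*.003,vel=.01,guard=4))
for _ in range(4): hold(.1); print(np.array(state()["contact_force"])@N)
move_straight(BLUE+N*.20,vel=.1); print("free",np.array(state()["contact_force"])@N)
move_straight(BLUE+N*.27,vel=.25)
set_gripper(.088)
move_pose([.63,-.241,.36],[180,0,180])
hold(.3)
m=camera_model("wrist"); i=get_image("wrist"); cv2.imwrite("pics/w1.png",i[:,:,::-1])
np.savez("w1.npz",**m); print(state()["ee_pos"],state()["time_s"])
b=blob(i,"yellow",(256,192),300); print(b[0],b[1],cv2.boundingRect(b[2]))
P=np.array([onz(m,*q[0],.086)[:2] for q in b[2]],np.float32); print(cv2.minEnclosingCircle(P),P.min(0),P.max(0))
E
```

```text
guard True
7.401140188890415
6.718450201304197
6.452559811321809
6.563969030640342
free -1.0156521994956245
[ 0.6301 -0.2407  0.3599] 12.95
[ 65.3379 175.14  ] 9328.5 (5, 127, 123, 101)
((0.618066132068634, -0.3999139666557312), 0.05120107904076576) [ 0.5784 -0.4501] [ 0.6623 -0.3501]
```

View pics/w1.png

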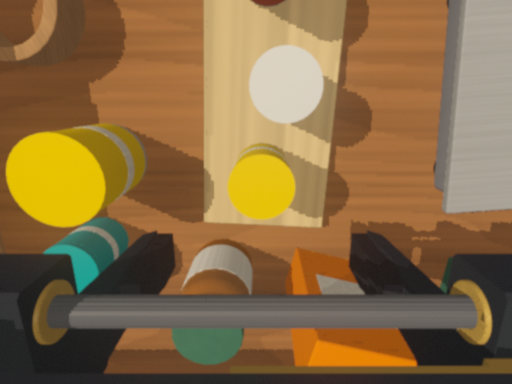

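The wrist view shows the yellow lid as a disc at about (262,187), radius 33, with a sliver of its side above it. The white lid is at (286,83), and the big yellow look-alike is at (57,178). The fingers straddle clear of the jar and carton, which are below and ahead. Now I fix the tin's position from the lid and check its size.

```bash
python3 - <<'E'
from h import *
m=dict(np.load("w1.npz")); i=cv2.imread("pics/w1.png")[:,:,::-1].copy()
h=cv2.cvtColor(i,cv2.COLOR_RGB2HSV); print("lid",h[187,262],"side",h[150,262],m["fx"])
for nm,(cx,cy) in dict(yellow=(262,187),white=(286,83)).items():
    g=cv2.cvtColor(i,cv2.COLOR_RGB2GRAY); roi=cv2.medianBlur(g,3)[cy-45:cy+45,cx-50:cx+50]
    c=cv2.HoughCircles(roi,cv2.HOUGH_GRADIENT,1,100,param1=80,param2=12,minRadius=26,maxRadius=42)[0][0]
    u,v,r=c[0]+cx-50,c[1]+cy-45,c[2]
    print(nm,u,v,r)
    for z in(.086,): print(z,onz(m,u,v,z),"diam",2*r/m["fx"]*abs((m["camera_from_world"]@np.r_[onz(m,u,v,z),1])[2]))
    for tm in("top",):
        pass
b=blob(i,"yellow",(262,187),45); x,y,w,hh=cv2.boundingRect(b[2]); print(x,y,w,hh)
print("bottom edge",onz(m,262,y+hh,.086),"L",onz(m,x,187,.086),"R",onz(m,x+w,187,.086))
t=camera_model("top"); im=cv2.imread("pics/top0.png")[:,:,::-1].copy()
print(cross(ray(m,262,187),ray(t,321,170.5)))
E
```

```text
lid [ 25 238 231] side [ 23 197 176] 321.6362791917377
yellow 262.5 186.5 32.2
0.086 [ 0.6262 -0.2409  0.086 ] diam 0.05281572506010997
white 285.5 83.5 38.6
0.086 [ 0.5461 -0.2238  0.086 ] diam 0.05783089891815433
227 143 70 77
bottom edge [ 0.6557 -0.2413  0.086 ] L [ 0.6267 -0.27    0.086 ] R [ 0.6266 -0.2126  0.086 ]
(array([ 0.627 , -0.2418,  0.0866]), np.float64(0.0012956633601660533))
```

```bash
python3 - <<'E'
from h import *
T=np.array([.6268,-.2412])
move_straight([*T,.30],vel=.2)
print("guard",move_straight([*T,.214],vel=.08,guard=8),state()["ee_pos"])
set_gripper(0.0); hold(.2); s=state(); print("w",s["width"],s["finger_force"],s["contact_force"])
move_straight([*T,.36],vel=.12); hold(.2); s=state(); print("w",s["width"],s["finger_force"],s["contact_force"],s["time_s"])
i=get_image("wrist"); cv2.imwrite("pics/w2.png",i[:,:,::-1])
E
```

```text
guard False [ 0.6271 -0.2414  0.2146]
w 0.05312486567890552 30.000021904706955 [0.0551 1.0212 0.9815]
w 0.05347546959881917 30.000015143305063 [-0.0591  0.7807 -1.7106] 17.0083
```

View pics/w2.png

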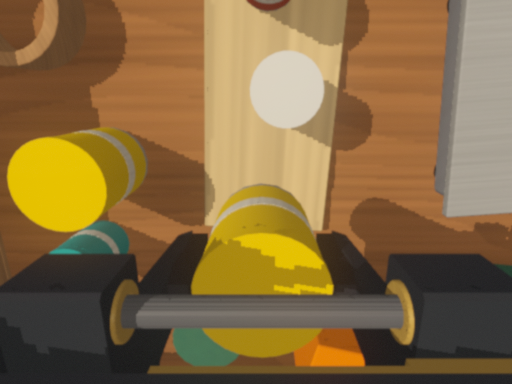

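The yellow tin is held upright between the fingers at about (262,280), and the white tin has not moved. Now I place it.

```bash
python3 - <<'E'
from h import *
move_straight([*PLAT[:2],.36],vel=.2); 
move_straight([*PLAT[:2],.275],vel=.12); hold(.2)
print("guard",move_straight([*PLAT[:2],.254],vel=.015,guard=5)); s=state(); print(s["ee_pos"],s["contact_force"])
set_gripper(.088); hold(.2); print(state()["width"])
move_straight([*PLAT[:2],.40],vel=.15); s=state(); print(s["contact_force"],s["time_s"])
i=get_image("scene"); cv2.imwrite("pics/s2.png",i[:,:,::-1])
E
```

```text
guard True
[0.5436 0.0303 0.262 ] [-0.6349  0.4786  5.4556]
0.08804316932552718
[-0.0962 -0.0952 -0.2322] 22.5083
```

View pics/s2.png

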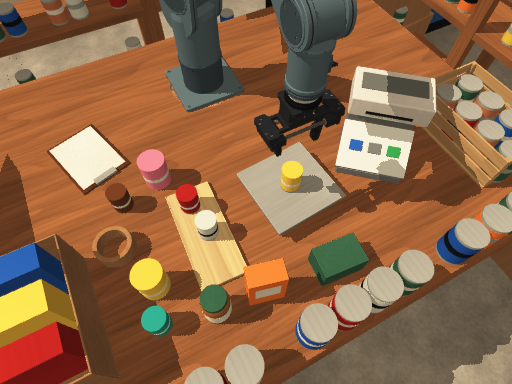

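The tin stands at about (291,177) in the middle of the platter, and everything else is undisturbed. Now the green key.

```bash
python3 - <<'E'
from h import *
set_gripper(0)
move_pose([.68,.08,.46],[180,0,150])
F=press(GREEN)
p=np.array(state()["ee_pos"]); print(move_straight(p-N*.003,vel=.01,guard=4))
for _ in range(4): hold(.1); print(np.array(state()["contact_force"])@N)
move_straight(GREEN+N*.20,vel=.1); print("free",np.array(state()["contact_force"])@N)
move_straight(GREEN+N*.27,vel=.25)
move_pose([.68,.08,.46],[180,0,150]); hold(.5)
print(state()["time_s"],state()["contact_force"])
i=get_image("scene"); cv2.imwrite("pics/s3.png",i[:,:,::-1])
i=get_image("top"); cv2.imwrite("pics/t3.png",i[:,:,::-1])
E
```

```text
off 0.011125867475556245 -0.0008135490973227993 -4.7505345018033566e-05
hit True F [8.1145 6.3595 6.7738 7.255  6.7956] depth -0.0003578833237058432 t 28.1917
True
7.005009020964498
7.52839578884979
6.129459942819764
6.393023885897632
free 0.24659677011962403
31.25 [-0.4914 -0.7353 -0.2131]
```

View pics/s3.png

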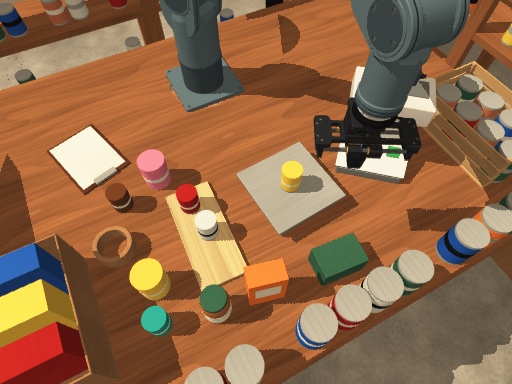

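The tin is still at (291,177) on the platter, the bystanders are unmoved, and the arm is clear. Both keys took about 7 N for roughly a second.

```bash
python3 -c "
from plant import *
print(finish_job())"
```

```text
the job is handed in; nothing more can be done
None
```

I pressed the zero key with the platter empty, stood the yellow tin upright mid-platter, then pressed the record key and handed in at about 31 s; both presses measured about 7 N for about a second (5 N needed), though I had no direct readout that the keys registered.

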